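# Clamp the chocolate mould in its stand

### The job

Push the closed chocolate mould along the clamping stand until it sits fully home against the rear stop, and then flip the red cam lever over its high point so that it snaps down closed and its foot clamps the mould. Leave the lever open until the mould is home, and leave the other things on the bench where they are.

Things in the scene. Friction and masses are not known exactly. Their poses are not given: they have to be found in the camera images.
- stand: Clamping stand fixed to the bench, yaw within 0.45 rad. Origin: at bench height under the middle of the mould's home place; +x points from the open loading end (robot side) to the rear stop, +y to the side onto which the lever closes, z up. Aluminium base 240 x 190 mm (x -140 to +100), 12 mm thick. Two white guide rails along x (x -60 to +60, inner faces y = +-73, tops z = 34 mm).
- clamp_arm (a point): Top middle of the front end of the grey clamp arm: stand x = -12 mm, z = 88 mm. The arm is 36 mm wide, underside at z = 72 mm, and runs back to a grey post at stand x = 72 to 100 mm. On it, above the stand's origin, a steel fork 30 mm wide, up to z = 118 mm, holds the lever's pivot.
- mould: Loose closed two-shell chocolate mould: pale clear block, brown cavities, 110 (x) x 140 (y) x 36 mm, 0.34 to 0.59 kg. Origin: centre of its underside; axes nearly the stand's. It lies on the base between the rails (3 mm play each side), drawn back 40 to 70 mm to the open end; slides with some 1 to 6 N. Push the middle of its near face (its x = -55 mm, 12 to 48 mm above the bench).
- mould_home (a point): Where the mould's origin lies when the mould is fully home: on the base, 12 mm above the stand's origin; axes as the stand's. The mould's far face then touches the steel rear stop (face at stand x = +55 mm, y +-60, top z = 42 mm).
- lever_pivot (a point): Lever's pivot axis, 104 mm above the bench, straight above the stand's origin; the axis runs along the stand's x.
- lever (a joint): Lever angle, rad. 0: fully open, standing up, leaning 0.14 from vertical to the stand's -y. Grows as it swings up and over to +y (angle from vertical = value - 0.14). Starts at 0, held there by its spring, which resists up to the high point at 1.15 (at most about 1.1 N m, 13 N at the grip; let go, it springs back), then pulls it by itself to the end stop: closed at 1.69, lying level.
- lever_grip (a point): Point on the axis of the lever's red round grip, 85 mm from the pivot. The grip is 18 mm in diameter and runs from 33 to 124 mm from the pivot; nearer the pivot is a 12 mm steel bar. Pushing the grip's -y (later upper) side sideways and down flips the lever.
- foot: Black rubber clamp foot, 28 mm diameter, 8 mm thick, under the arm above the stand's origin; origin: centre of its top. Open, its underside is 4.5 mm above the mould's top; closing the lever presses it down on the mould with about 8 N.
- scraper: Bystander: bench scraper lying flat, steel blade 80 x 110 mm with black grip, to the robot's right. Origin: centre of its underside.
- palette_knife: Bystander: palette knife with wooden handle lying flat, 240 mm long, to the robot's left.
- jar: Bystander: closed brown jar with steel cap, 68 mm diameter, 100 mm tall, to the right or left of the stand. Origin: centre of its underside.
- cutter: Bystander: steel ring cutter, 70 mm diameter, 45 mm tall, to the robot's right. Origin: centre of its underside.
- cup: Bystander: white cup, 72 mm diameter, 70 mm tall, to the right or left of the stand. Origin: centre of its underside.
- knife: Bystander: long pastry knife with dark wooden handle, 380 mm overall, lying on the white board to the robot's left. Origin: on its underside, at the middle of its length.
Not all that is in view belongs to the job. Of the things that look like the mould, the smallest one is meant.

How it is judged (in metres and radians):
On the way, in this order (a step that is already met when the one before it is completed fails the run):
1. the mould is fully home against the rear stop (within 4 mm) while the lever is still open (below 0.5 rad) (x of mould in the frame of mould_home above -0.004 m and value of joint lever below 0.5 rad), for 0.2 s.
2. the cam lever has snapped closed (above 1.6 rad) (value of joint lever above 1.6 rad), for 0.2 s.
At the end, for the whole second after the job is handed in: The lever is closed (above 1.6 rad, end stop at 1.69), the mould lies at rest flat in the stand within 5 mm of the rear stop (its origin within 8 mm of its home point), and the foot presses on it with more than 3 N (value of joint lever above 1.6 rad and x of mould in the frame of mould_home above -0.005 m and distance between mould and mould_home below 0.008 m and contact force between foot and mould above 3 N and linear speed of mould below 0.02 m/s); the robot touches nothing.
It fails at once if the lever is swung towards closed (past 0.9 rad) while the mould is not home (more than 6 mm short of the stop) (value of joint lever above 0.9 rad and x of mould in the frame of mould_home below -0.006 m).
It fails at once if a bystander is moved more than 30 mm (distance of any of scraper, palette_knife, jar, cutter, cup, knife from where it was at the start of the episode above 0.03 m).
It also fails if it takes over 45 s, if anything falls off the work surface, if the arm or the gripper's body presses on something with over 40 N, if the wrist force passes 120 N, or if a joint passes its speed limit or range.

### The arm

A 6-joint arm with a two-finger parallel gripper is mounted at the origin on the work surface. World frame = base frame: x ahead of the robot, y to its left, z up, the work surface at z = 0. Lengths are in m, angles in degrees, forces in N, time in s.
With the tool pointing down it reaches from about 0.375 to 0.9 m from the base axis. Payload 3.1 kg.
Tool frame: the origin (TCP) lies at the very end of the fingers, on their centre line; the grasp point (between the pads) lies 19 mm behind it; z points along the fingers, x is the direction in which the jaws open and shut, and the axes are right-handed (so a half turn about z gives the same grasp; the last joint's range is limited). The gripper opens to 87 mm and grips with 3 to 60 N. Pads are 19 mm wide; open, the fingers measure 117 mm over their backs; the gripper's body (75 mm by 190 mm) begins 51 mm behind the grasp point.
Start: joints at [53.314, 30.224, 82.088, -0, 67.689, -10.227], TCP at [0.278, 0.56, 0.2] pointing down, gripper open.
Joint ranges: [-176.69, 176.69], [-43.24, 126.21], [12.49, 139.97], [-82, 262], [0, 151.66], [-163.58, 163.58]. Speed limits (degrees/s): [159.86, 159.86, 180, 180, 180, 180].

### API

Orientations are given as a 3x3 rotation matrix whose columns are the frame's x, y, z axes.
In Python, from rig import read_state, capture, bot gives the robot as it stands.
- The arm moves only by the shell command python3 -m crank 'ROWS' [OPENING]. ROWS is JSON, a list of rows, each a list of 2 entries, a list of its own where there are three numbers: the shift along the tool's x, y, z in cm, then the turn, a rotation vector about the tool's x, y, z in rad. In form: [[[dx, dy, dz], [wx, wy, wz]], ...]. A call has 1 to 12 rows; each row shifts and turns the commanded pose from where the row before left it, along the tool's axes as they then stand; what a row does not reach is not made up. A row lasts 1/10 s, in which the tool goes at most 50 mm and 8.59 degrees, less where a joint would pass 70% of its speed; a pose out of reach is approached as far as the arm can. A call with a gripper value outside its range is refused whole. OPENING is the closure, from -1 (fully open) to 1 (shut), set as the call begins (- or left out, the last holds). The fingers move at their own pace and stop on an object; the grip force is fixed at half the most. Time passes only in rows, so rows that do not move let the fingers close. It gives the time, the measured TCP pose, the force and the opening at its end, in the units of the state.
- read_state(): the state, without advancing time (a new reading comes with each control period).
- capture(name): name is "side" or "top"; returns a dict with "pixels" (420x560x3 uint8, red, green, blue), "camera_matrix" (3x3 intrinsics, pixels), "R" (3x3) and "t" (3): a world point X has camera coordinates R X + t. Camera axes: x right, y down, z forward; pixel columns grow to the right and rows downward; lengths in m; the calibration is good to about 2 mm. A picture is of the moment at which its call begins. There is no depth.
- bot.hand_in(): hands the job in, once; it reports no verdict.
The state is a dict: "time_s": time; "joint_positions": joint angles; "qvel": joint speeds; "tau": joint torques, N m; "position": TCP position; "tcp_rot": TCP orientation; "force": force on the tool from outside, world axes, zero at the start; "moment": the same for the moment, N m; "opening": opening from 0.0 (shut) to 1.0 (fully open).
Only numpy, scipy, OpenCV 4.12 (cv2) and the standard library are available. Lean on these libraries where they do the work, as an engineer would, in place of code of your own. Each camera call takes 0.05 s, during which the arm holds its last target.

## Working session

There is one attempt and no reset: what is moved stays moved. The work goes in short steps, Python scripts to look and compute and a shell command to move; the robot and the scene stay as the last step left them, time stands still between calls to the robot, and variables do not carry over. Pictures are saved under pics/ and viewed, and the job is handed in when it is done.

```bash
ls; mkdir -p pics; python3 - <<'E'
from rig import read_state, capture
import cv2,numpy as np
s=read_state()
print(s)
for n in("side","top"):
    c=capture(n); cv2.imwrite(f"pics/{n}0.png",c["pixels"][:,:,::-1]); np.savez(f"{n}0.npz",**c)
    print(n,c["camera_matrix"],c["R"],c["t"], -c["R"].T@c["t"])
E
```

```text
pics
{'time_s': 0.0, 'joint_positions': array([ 5.33139818e+01,  3.02786431e+01,  8.21561472e+01, -1.06976427e-03,
        6.76871438e+01, -1.02265805e+01]), 'qvel': array([ 0.00796879,  0.02110916,  0.1103956 ,  0.0458313 , -0.12437888,
        0.04489091]), 'tau': array([-1.01966998e-03, -4.40041280e+01, -1.76589096e+01,  6.32192334e-02,
        5.83365059e-02, -1.39189292e-04]), 'position': array([0.2779825 , 0.55891862, 0.19857646]), 'tcp_rot': array([[ 4.45556456e-01,  8.95252960e-01, -1.25756869e-03],
       [ 8.95251387e-01, -4.45558084e-01, -1.71692940e-03],
       [-2.09740603e-03, -3.60851130e-04, -9.99997735e-01]]), 'force': array([-0.51226639,  0.86284249,  0.40630896]), 'moment': array([-0.00074096,  0.0168062 , -0.02234685]), 'opening': 0.9951704806974218}
side [[487.12264025   0.         279.46734676]
 [  0.         487.12264025 215.05841251]
 [  0.           0.           1.        ]] [[ 0.82659883 -0.56264844  0.012693  ]
 [-0.36625505 -0.55492357 -0.74693846]
 [ 0.4273074   0.61276958 -0.66477201]] [-0.35075589  0.32062884  1.41894713] [-0.19896028 -0.88891539  1.18721849]
top [[475.31004613   0.         282.22050122]
 [  0.         475.31004613 208.32557361]
 [  0.           0.           1.        ]] [[-0.02153797 -0.99975609 -0.00488734]
 [-0.98680803  0.02204308 -0.1603871 ]
 [ 0.16045571  0.00136845 -0.98704209]] [0.07786025 0.48262388 1.30070019] [0.2692293  0.0654228  1.36163301]
```

View pics/side0.png

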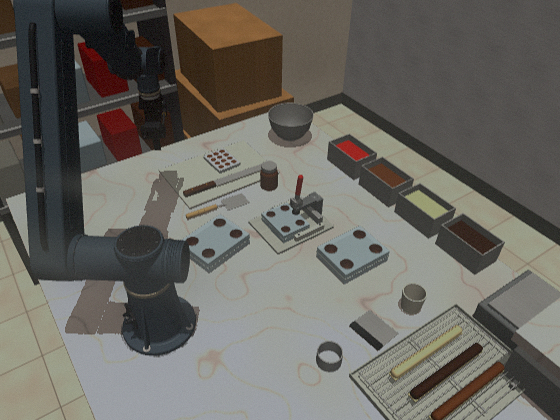

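View pics/top0.png

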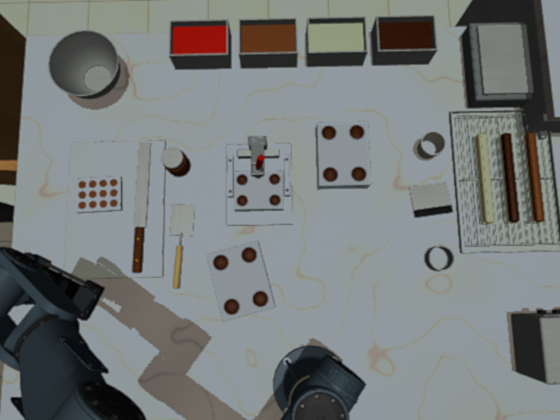

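The top view shows three mould-like blocks: one in the stand at about (259,187), one loose at (343,153) and one loose at (241,280). In the side view they are at (287,220), (352,255) and (217,243). There is also a small dotted bar tray at (100,194). By the description I want the block on the stand, under the red lever and between the rails, and it also looks the smallest. Next I check it in a close crop.

```bash
python3 - <<'E'
import cv2
a=cv2.imread("pics/top0.png")[120:240,205:315]; b=cv2.imread("pics/side0.png")[165:260,240:345]
a=cv2.resize(a,(550,600),interpolation=cv2.INTER_CUBIC); cv2.imwrite("pics/topcrop.png",a)
b=cv2.resize(b,None,fx=6,fy=6,interpolation=cv2.INTER_CUBIC); cv2.imwrite("pics/sidecrop.png",b)
E
```

```text
(no output)
```

View pics/topcrop.png

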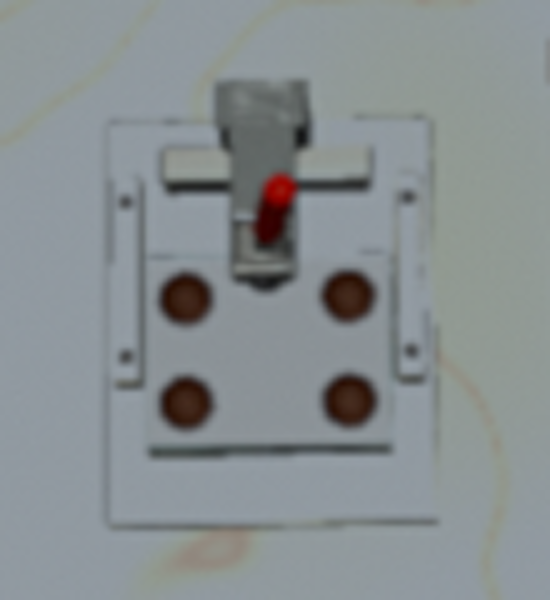

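View pics/sidecrop.png

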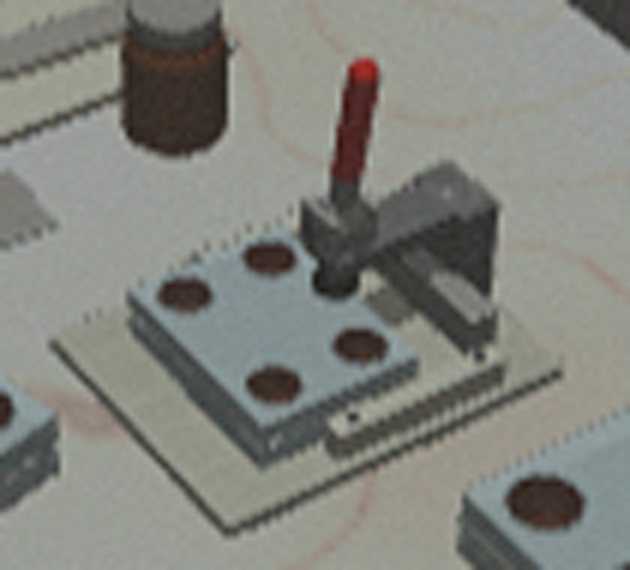

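The crops show the stand's mould under the red lever with four cavities. Its near edge is at about y=450 in the top crop, which is full-image row 210. Next I measure it.

```bash
cat > h.py <<'E'
import numpy as np,cv2
def ray(c,uv):
    uv=np.atleast_2d(uv).astype(float); K,R,t=c["camera_matrix"],c["R"],c["t"]
    d=np.c_[uv,np.ones(len(uv))]@np.linalg.inv(K).T@R; return -R.T@t,d
def onz(c,uv,z):
    o,d=ray(c,uv); return o+d*((z-o[2])/d[:,2])[:,None]
def proj(c,X):
    p=np.atleast_2d(X)@c["R"].T+c["t"]; p=p@c["camera_matrix"].T; return p[:,:2]/p[:,2:]
def tri(c1,u1,c2,u2):
    P1=c1["camera_matrix"]@np.c_[c1["R"],c1["t"]];P2=c2["camera_matrix"]@np.c_[c2["R"],c2["t"]]
    X=cv2.triangulatePoints(P1,P2,np.array(u1,float).reshape(2,1),np.array(u2,float).reshape(2,1)).ravel(); return X[:3]/X[3]
def blobs(img,mask,roi,amin=10):
    x0,y0,x1,y1=roi; m=np.zeros_like(mask);m[y0:y1,x0:x1]=mask[y0:y1,x0:x1]
    n,l,st,ce=cv2.connectedComponentsWithStats(m); return [(ce[i],st[i]) for i in range(1,n) if st[i][4]>=amin]
def brown(img):
    h=cv2.cvtColor(img,cv2.COLOR_RGB2HSV); return ((h[...,2]<120)&(h[...,1]>90)&((h[...,0]<15)|(h[...,0]>170))).astype(np.uint8)
def red(img):
    i=img.astype(int); return ((i[...,0]>90)&(i[...,1]<50)&(i[...,2]<60)).astype(np.uint8)
E
python3 - <<'E'
from h import *
T=dict(np.load("top0.npz"));S=dict(np.load("side0.npz"))
np.set_printoptions(precision=4,suppress=True)
for nm,c,roi,z in(("T",T,(225,165,295,215),.048),("S",S,(255,195,310,240),.048)):
    b=blobs(c["pixels"],brown(c["pixels"]),roi)
    for ce,st in b: print(nm,ce,st,onz(c,ce,z))
crop=lambda x,y:(205+(x+.5)/5-.5,120+(y+.5)/5-.5)
print("base z12",onz(T,[crop(108,121),crop(431,116),crop(108,525),crop(438,521)],.012))
print("screws z34",onz(T,[crop(126,202),crop(408,197),crop(126,357),crop(411,351)],.034))
print("near edge top z48",onz(T,[crop(150,448),crop(392,446)],.048))
print("stop top z42 front edge",onz(T,[crop(162,182),crop(372,182)],.042))
for nm,c,roi in(("T",T,(245,140,275,175)),("S",S,(285,165,315,205))):
    m=red(c["pixels"]);
    for ce,st in blobs(c["pixels"],m,roi,3): 
        print(nm,"red",ce,st)
s6=lambda x,y:(240+(x+.5)/6-.5,165+(y+.5)/6-.5)
print("side base corners",onz(S,[s6(50,343),s6(232,533),s6(562,375)],.012))
print("side mould near corners top",onz(S,[s6(130,297),s6(265,430)],.048))
print("tip", tri(T,crop(281,188),S,s6(363,70)))
print("clamp arm front top T",onz(T,[crop(232,262),crop(295,262)],.088))
E
```

```text
T [258.1579 166.2632] [256 165   6   4  19] [[0.6054 0.133  0.048 ]]
T [241.7419 179.2581] [238 175   9   9  62] [[0.5686 0.1799 0.048 ]]
T [274.1833 178.6333] [270 175   9   9  60] [[0.5684 0.0881 0.048 ]]
T [241.6721 200.082 ] [238 196   9   9  61] [[0.5088 0.1806 0.048 ]]
T [274.5    199.6452] [271 196   8   9  62] [[0.508  0.0884 0.048 ]]
base z12 [[0.6847 0.228  0.012 ]
 [0.6834 0.0378 0.012 ]
 [0.445  0.2286 0.012 ]
 [0.4431 0.0397 0.012 ]]
screws z34 [[0.6293 0.2151 0.034 ]
 [0.6286 0.0527 0.034 ]
 [0.5384 0.2155 0.034 ]
 [0.5382 0.0531 0.034 ]]
near edge top z48 [[0.4833 0.2006 0.048 ]
 [0.4814 0.0651 0.048 ]]
stop top z42 front edge [[0.6385 0.1935 0.042 ]
 [0.6358 0.0732 0.042 ]]
T red [260.6333 157.6333] [258 155   6   6  30]
S red [300.2 176.8] [298 175   5   4  15]
side base corners [[0.4422 0.2267 0.012 ]
 [0.4448 0.0376 0.012 ]
 [0.6793 0.0366 0.012 ]]
side mould near corners top [[0.4826 0.2008 0.048 ]
 [0.4851 0.0649 0.048 ]]
tip [0.5823 0.1171 0.2263]
clamp arm front top T [[0.5794 0.1508 0.088 ]
 [0.5786 0.1162 0.088 ]]
```

Measured: stand origin ≈ (0.584, 0.134), yaw ≈ -0.005. The checks agree:
- The base measures 240×190.
- The lever tip is at z 0.226, against an expected 0.227.
- The stop face is at x 0.637.

The mould centre is x ≈ 0.5385 with its near face at 0.483, so it is 45 mm short. I'll turn the jaws along the stand's y, close them, and move above the loading end.

```bash
python3 -m crank '[[[0,0,0],[0,0,-0.115]],[[0,0,0],[0,0,-0.115]],[[0,0,0],[0,0,-0.115]],[[0,0,0],[0,0,-0.115]],[[-4.2,1.6,0],[0,0,0]],[[-4.2,1.6,0],[0,0,0]],[[-4.2,1.6,0],[0,0,0]],[[-4.2,1.6,0],[0,0,0]],[[-4.2,1.6,0],[0,0,0]],[[-4.2,1.6,0],[0,0,0]],[[-4.2,1.6,0],[0,0,0]],[[-4.2,1.6,0],[0,0,0]]]' 1
python3 -m crank '[[[-4.4,1.7,0],[0,0,0]],[[-4.4,1.7,0],[0,0,0]],[[0,0,0],[0,0,0]],[[0,0,0],[0,0,0]],[[0,0,0],[0,0,0]]]'
```

```text
time_s: 1.3
position: [0.4059, 0.2216, 0.1994]
tcp_rot: [[0.002, 1.0, -0.0], [1.0, -0.002, -0.0], [-0.0, -0.0, -1.0]]
force: [0.2, 0.4, -0.0]
opening: 0.028
time_s: 1.8
position: [0.4388, 0.1359, 0.1993]
tcp_rot: [[0.001, 1.0, -0.001], [1.0, -0.001, 0.0], [0.0, -0.001, -1.0]]
force: [-0.8, 0.7, 0.1]
opening: 0.003
```

```bash
python3 -m crank '[[[0,0,4.5],[0,0,0]],[[0,0,4.5],[0,0,0]],[[0,0,4.5],[0,0,0]],[[0,0,3],[0,0,0]],[[0,0,1],[0,0,0]],[[0,0,0],[0,0,0]],[[0,0,0],[0,0,0]]]'
python3 - <<'E'
from rig import capture
import cv2
a=capture("top")["pixels"][110:260,190:330,::-1];b=capture("side")["pixels"][140:290,230:370,::-1]
cv2.imwrite("pics/pre.png",cv2.resize(cv2.hconcat([a,b]),(800,429),interpolation=cv2.INTER_CUBIC))
E
```

```text
time_s: 2.5
position: [0.4403, 0.1361, 0.0254]
tcp_rot: [[0.0, 1.0, 0.002], [1.0, -0.0, 0.0], [0.0, 0.002, -1.0]]
force: [0.2, 0.4, 0.1]
opening: 0.002
```

View pics/pre.png

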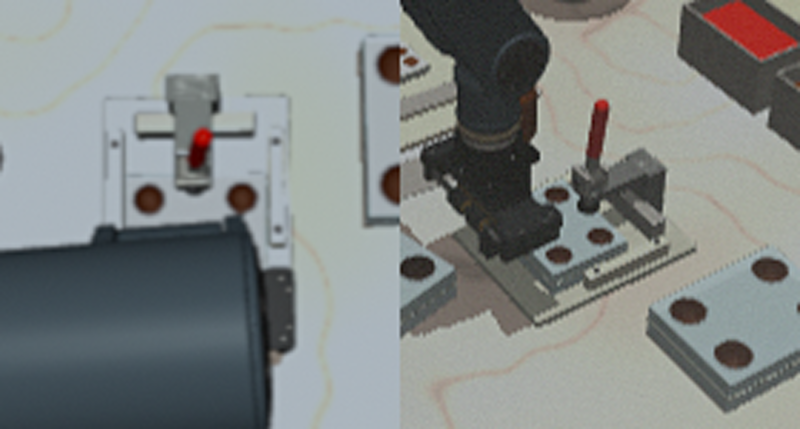

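The tool is down in front of the mould, with the lever upright at crop (600,130). I push slowly, watching the force.

```bash
python3 -m crank '[[[0,1.5,0],[0,0,0]],[[0,1.0,0],[0,0,0]],[[0,0.5,0],[0,0,0]],[[0,0.5,0],[0,0,0]],[[0,0.5,0],[0,0,0]],[[0,0,0],[0,0,0]]]'
python3 -m crank '[[[0,0.5,0],[0,0,0]],[[0,0.5,0],[0,0,0]],[[0,0.5,0],[0,0,0]],[[0,0.5,0],[0,0,0]],[[0,0.5,0],[0,0,0]],[[0,0.5,0],[0,0,0]],[[0,0,0],[0,0,0]]]'
```

```text
time_s: 3.2
position: [0.4749, 0.1351, 0.0252]
tcp_rot: [[0.002, 1.0, -0.009], [1.0, -0.002, -0.0], [-0.0, -0.009, -1.0]]
force: [-6.3, 0.8, 12.4]
opening: 0.002
time_s: 3.9
position: [0.5046, 0.1352, 0.0252]
tcp_rot: [[0.002, 1.0, -0.01], [1.0, -0.002, -0.0], [-0.0, -0.01, -1.0]]
force: [-8.2, -0.5, 12.0]
opening: 0.008
```

```bash
python3 - <<'E'
from rig import capture,read_state
import cv2
s=read_state();print(s["force"],s["moment"],s["position"])
b=capture("side")["pixels"][150:270,220:370,::-1]
cv2.imwrite("pics/push1.png",cv2.resize(b,(750,600),interpolation=cv2.INTER_CUBIC))
E
```

```text
[-8.19325733 -0.49498818 12.0053006 ] [0.04455198 1.234605   0.00818832] [0.50456102 0.1351526  0.02522088]
```

View pics/push1.png

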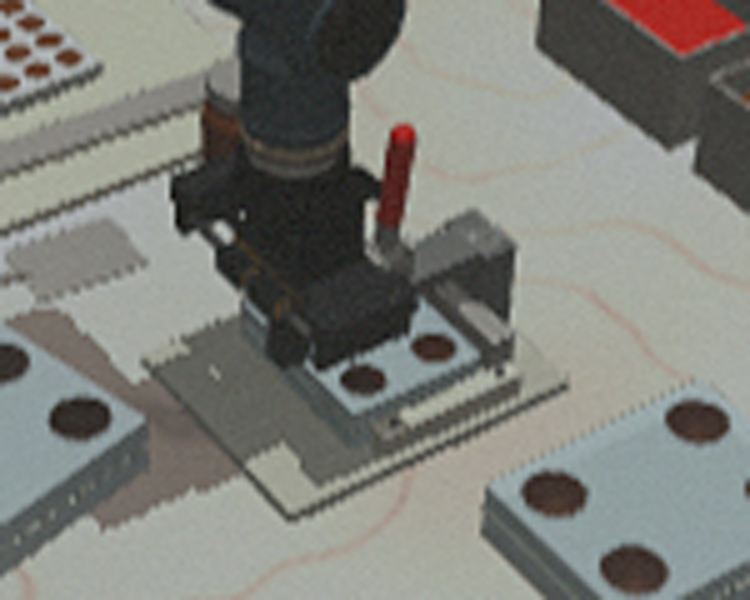

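The push is working: the mould has moved about 30 mm. The fingertip is dragging the mould downward by friction, with Fz at 12 N, so I lift the command slightly and carry on to the stop.

```bash
python3 -m crank '[[[0,0,-0.2],[0,0,0]],[[0,0,-0.2],[0,0,0]],[[0,0,0],[0,0,0]]]'
python3 -m crank '[[[0,0.4,0],[0,0,0]],[[0,0.4,0],[0,0,0]],[[0,0.3,0],[0,0,0]],[[0,0,0],[0,0,0]]]'
```

```text
time_s: 4.25
position: [0.5104, 0.1351, 0.0288]
tcp_rot: [[0.002, 1.0, 0.001], [1.0, -0.002, 0.0], [0.0, 0.001, -1.0]]
force: [-0.1, 0.3, -0.4]
opening: 0.009
time_s: 4.65
position: [0.5217, 0.135, 0.0284]
tcp_rot: [[0.002, 1.0, 0.001], [1.0, -0.002, 0.0], [0.0, 0.001, -1.0]]
force: [0.1, -0.5, -0.4]
opening: 0.009
```

```bash
python3 - <<'E'
from rig import capture,read_state
import cv2
c=capture("side");b=c["pixels"][150:270,220:370,::-1]
cv2.imwrite("pics/push2.png",cv2.resize(b,(750,600),interpolation=cv2.INTER_CUBIC))
from h import *
np.set_printoptions(precision=4,suppress=True)
for ce,st in blobs(c["pixels"],brown(c["pixels"]),(255,195,325,245)): print(ce,st,onz(c,ce,.048))
E
```

```text
[307.4 220. ] [305 218   6   4  10] [[0.5999 0.0862 0.048 ]]
```

View pics/push2.png

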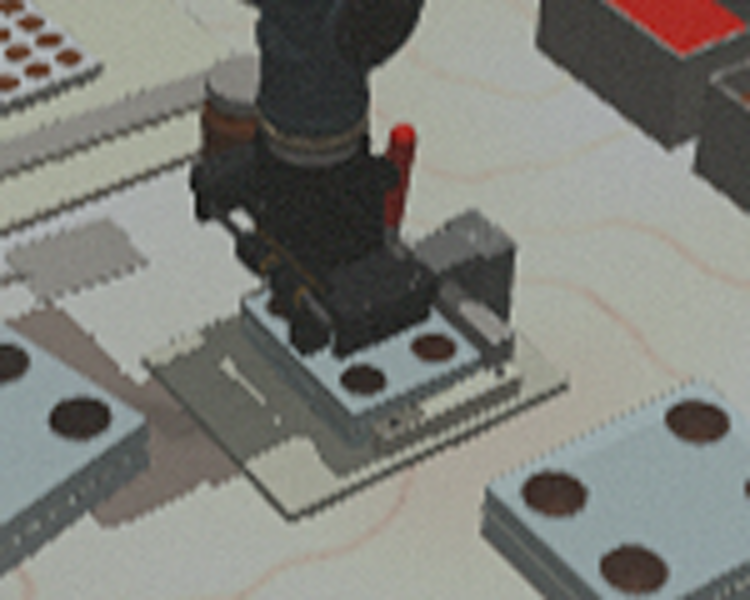

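```bash
python3 - <<'E'
from rig import capture,read_state
import cv2
from h import *
c=capture("side");p=read_state()["position"];print(p)
f=lambda X:(proj(c,X)-[200,140])*5
for X in(p,[.5217,.135,.048],[.4835,.2,.048],[.4835,.065,.048],[.514,.2,.048],[.514,.065,.048],[.529,.2,.048],[.529,.065,.048]): print(X,proj(c,X)-[220,150],"*5",(proj(c,X)-[220,150])*5)
T=capture("top");cv2.imwrite("pics/t3.png",cv2.resize(T["pixels"][120:240,200:320,::-1],(600,600),interpolation=cv2.INTER_CUBIC))
b=c["pixels"][190:240,255:315,::-1].astype(float); b=np.clip((b/255)**.5*255,0,255).astype(np.uint8)
cv2.imwrite("pics/s3.png",cv2.resize(b,(720,600),interpolation=cv2.INTER_CUBIC))
E
```

```text
[0.52068312 0.13505754 0.0284219 ]
[0.52068312 0.13505754 0.0284219 ] [[60.61309807 74.69914779]] *5 [[303.06549036 373.49573895]]
[0.5217, 0.135, 0.048] [[60.94436461 70.46461294]] *5 [[304.72182307 352.32306469]]
[0.4835, 0.2, 0.048] [[41.58102859 64.12366314]] *5 [[207.90514294 320.6183157 ]]
[0.4835, 0.065, 0.048] [[63.32675069 86.41686981]] *5 [[316.63375347 432.08434903]]
[0.514, 0.2, 0.048] [[48.8178347  60.98390543]] *5 [[244.08917349 304.91952716]]
[0.514, 0.065, 0.048] [[70.75502155 82.94290244]] *5 [[353.77510773 414.71451219]]
[0.529, 0.2, 0.048] [[52.33705106 59.45705967]] *5 [[261.68525529 297.28529837]]
[0.529, 0.065, 0.048] [[74.36529798 81.25449032]] *5 [[371.8264899  406.27245159]]
```

View pics/s3.png

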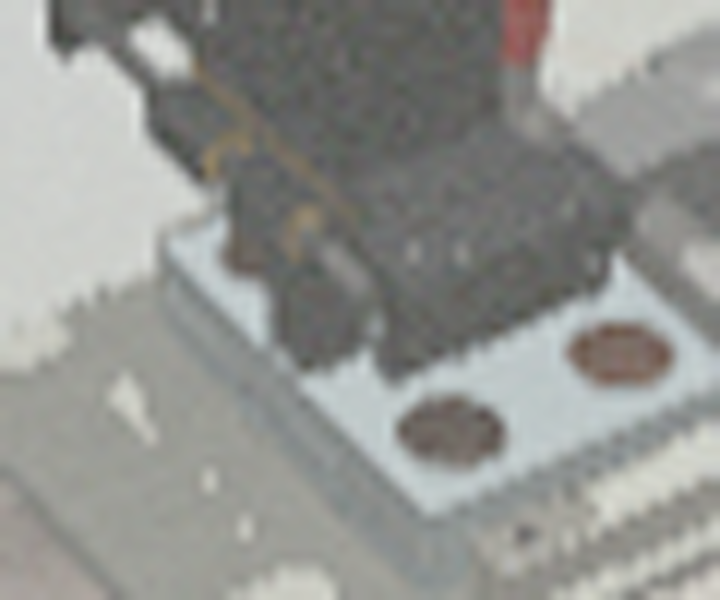

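View pics/t3.png

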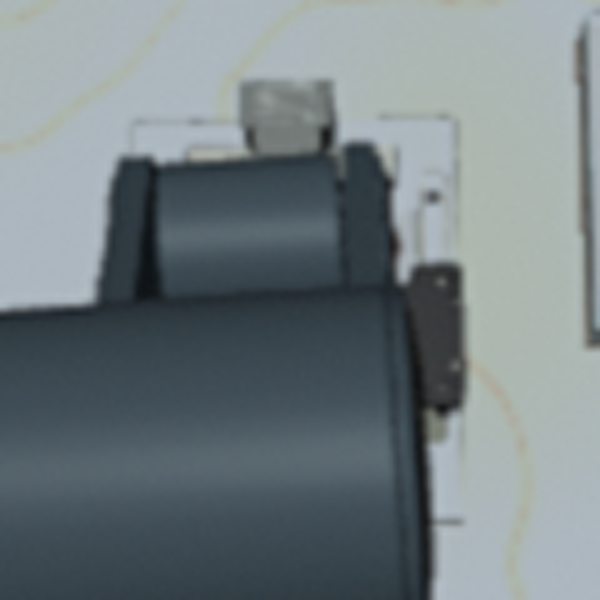

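The picture shows the fingertip riding on top of the mould near its near edge, at s3 (310,370). The mould's near edge is at x ≈ 0.514, so it is still 15 mm short. With the jaws shut, the real fingertip is about 20 mm above the reported TCP. I back off, go lower and push again.

```bash
python3 -m crank '[[[0,0,-1.5],[0,0,0]],[[0,-2,0],[0,0,0]],[[0,-2,0],[0,0,0]],[[0,0,0],[0,0,0]],[[0,0,1.6],[0,0,0]],[[0,0,1.6],[0,0,0]],[[0,0,0],[0,0,0]],[[0,0,0],[0,0,0]]]'
python3 - <<'E'
from rig import capture
import cv2
c=capture("side");b=c["pixels"][180:250,240:324,::-1].astype(float); b=((b/255)**.5*255).astype("uint8")
cv2.imwrite("pics/s4.png",cv2.resize(b,(720,600),interpolation=cv2.INTER_CUBIC))
E
```

```text
time_s: 5.6
position: [0.4814, 0.1351, 0.0115]
tcp_rot: [[0.002, 1.0, 0.0], [1.0, -0.002, -0.0], [-0.0, 0.0, -1.0]]
force: [0.0, -0.5, 0.3]
opening: 0.006
```

View pics/s4.png

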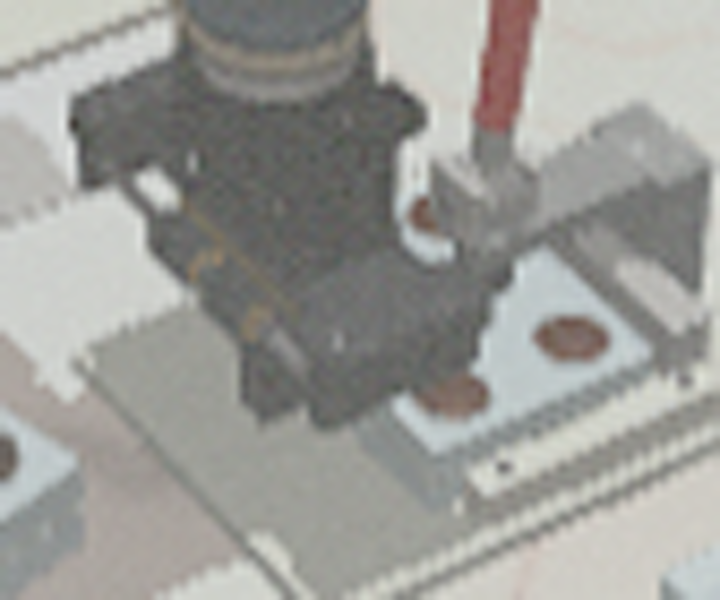

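Reported z is 0.0115 with no force, which confirms the tip offset. The tip is now in front of the near face, at crop (265,420).

```bash
python3 -m crank '[[[0,0.8,0],[0,0,0]],[[0,0.8,0],[0,0,0]],[[0,0.5,0],[0,0,0]],[[0,0.4,0],[0,0,0]],[[0,0.4,0],[0,0,0]],[[0,0.4,0],[0,0,0]],[[0,0,0],[0,0,0]]]'
python3 -m crank '[[[0,0.3,0],[0,0,0]],[[0,0.3,0],[0,0,0]],[[0,0,0],[0,0,0]]]'
```

```text
time_s: 6.35
position: [0.5149, 0.1351, 0.0115]
tcp_rot: [[0.002, 1.0, 0.002], [1.0, -0.002, 0.0], [0.0, 0.002, -1.0]]
force: [-0.7, -0.8, 0.6]
opening: 0.011
time_s: 6.65
position: [0.5161, 0.135, 0.0112]
tcp_rot: [[0.002, 1.0, -0.008], [1.0, -0.002, -0.0], [-0.0, -0.008, -1.0]]
force: [-7.1, 0.2, 5.8]
opening: 0.007
```

```bash
python3 -m crank '[[[0,0.3,0],[0,0,0]],[[0,0.3,0],[0,0,0]],[[0,0,0],[0,0,0]]]'
python3 - <<'E'
from rig import capture
import cv2
c=capture("side");b=c["pixels"][180:250,240:324,::-1].astype(float); b=((b/255)**.5*255).astype("uint8")
cv2.imwrite("pics/s5.png",cv2.resize(b,(720,600),interpolation=cv2.INTER_CUBIC))
from h import *
for ce,st in blobs(c["pixels"],brown(c["pixels"]),(255,195,325,245)): print(ce,st,onz(c,ce,.048))
E
```

```text
time_s: 6.95
position: [0.5159, 0.135, 0.0108]
tcp_rot: [[0.001, 1.0, -0.02], [1.0, -0.001, -0.001], [-0.001, -0.02, -1.0]]
force: [-15.1, -0.3, 11.2]
opening: 0.004
[310.11764706 217.41176471] [306 216   9   4  17] [[0.61596905 0.09177798 0.048     ]]
```

View pics/s5.png

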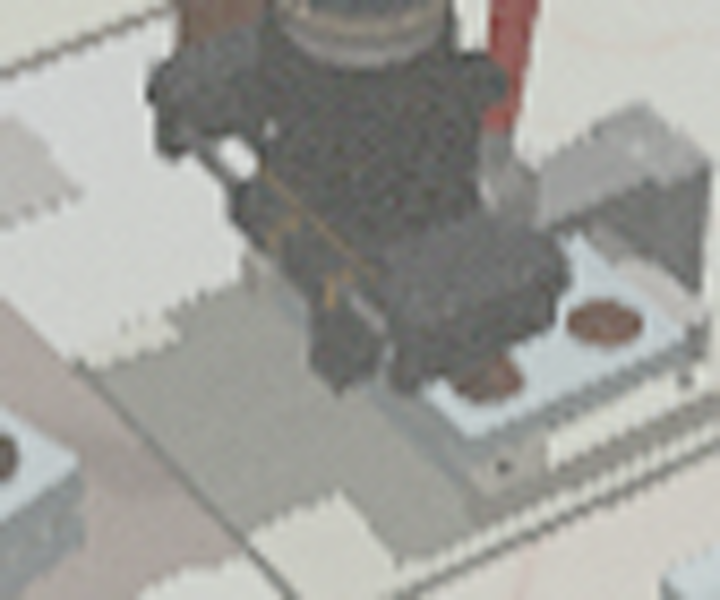

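The near edge now reads about x 0.529, with its right corner at crop (470,440). The force built up to 15 N with no further motion, so it looks home. I retreat and measure.

```bash
python3 -m crank '[[[0,-1.5,0],[0,0,0]],[[0,-3,0],[0,0,0]],[[0,-4,-2],[0,0,0]],[[0,0,-4.5],[0,0,0]],[[-4,0,-3],[0,0,0]],[[-4,0,-3],[0,0,0]],[[-4,0,-3],[0,0,0]],[[-4,0,-3],[0,0,0]],[[0,0,0],[0,0,0]]]'
python3 - <<'E'
from rig import capture
import cv2
from h import *
np.set_printoptions(precision=4,suppress=True)
S=capture("side");T=capture("top")
for nm,c,roi in(("T",T,(225,150,295,215)),("S",S,(255,195,325,240))):
    for ce,st in blobs(c["pixels"],brown(c["pixels"]),roi,6): print(nm,ce,st[4],onz(c,ce,.048))
g=lambda c,x,y:cv2.resize(((c["pixels"][y:y+90,x:x+80,::-1]/255.)**.6*255).astype("uint8"),(400,450),interpolation=cv2.INTER_CUBIC)
cv2.imwrite("pics/s6.png",cv2.hconcat([g(T,220,140),g(S,255,165)]))
E
```

```text
time_s: 7.9
position: [0.4464, -0.0307, 0.201]
tcp_rot: [[0.007, 1.0, 0.015], [1.0, -0.007, -0.006], [-0.006, 0.015, -1.0]]
force: [0.7, 0.4, 0.7]
opening: 0.008
T [258.6596 163.6809] 47 [[0.6129 0.1315 0.048 ]]
T [273.95 163.05] 60 [[0.6137 0.088  0.048 ]]
T [241.4912 163.7895] 57 [[0.6137 0.1803 0.048 ]]
T [241.6441 184.2542] 59 [[0.5542 0.1803 0.048 ]]
T [274.1833 183.6333] 60 [[0.5539 0.0884 0.048 ]]
S [281.1111 208.8889] 18 [[0.5568 0.1853 0.048 ]]
S [311.3636 217.9091] 11 [[0.618  0.0873 0.048 ]]
S [296.0952 223.7619] 21 [[0.5558 0.0922 0.048 ]]
```

View pics/s6.png

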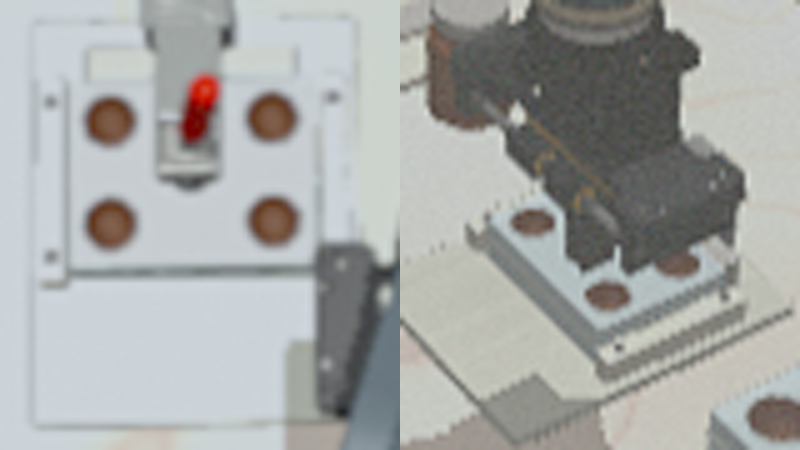

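The mould is home. All four cavities are visible and their centre is at x = 0.584, 45.4 mm on, which matches the stand origin. It is flush with the stop in the top view, and the lever is still upright at crop (200,100). Next I move to the lever's -y side.

```bash
python3 -m crank '[[[2.2,3.4,0],[0,0,0]],[[2.2,3.4,0],[0,0,0]],[[2.2,3.5,0],[0,0,0]],[[2.2,3.5,0],[0,0,0]],[[0,0,2.3],[0.015,0,0]],[[0,0,0],[0,0,0]],[[0,0,0],[0,0,0]]]'
python3 - <<'E'
from rig import capture
import cv2
S=capture("side");T=capture("top")
g=lambda c,x,y:cv2.resize(((c["pixels"][y:y+120,x:x+100,::-1]/255.)**.6*255).astype("uint8"),(400,480),interpolation=cv2.INTER_CUBIC)
cv2.imwrite("pics/s7.png",cv2.hconcat([g(T,220,110),g(S,250,125)]))
E
```

```text
time_s: 8.7
position: [0.5766, 0.0644, 0.1717]
tcp_rot: [[-0.0, 1.0, -0.02], [1.0, 0.0, 0.0], [0.0, -0.02, -1.0]]
force: [0.4, -0.6, 0.0]
opening: 0.008
```

View pics/s7.png

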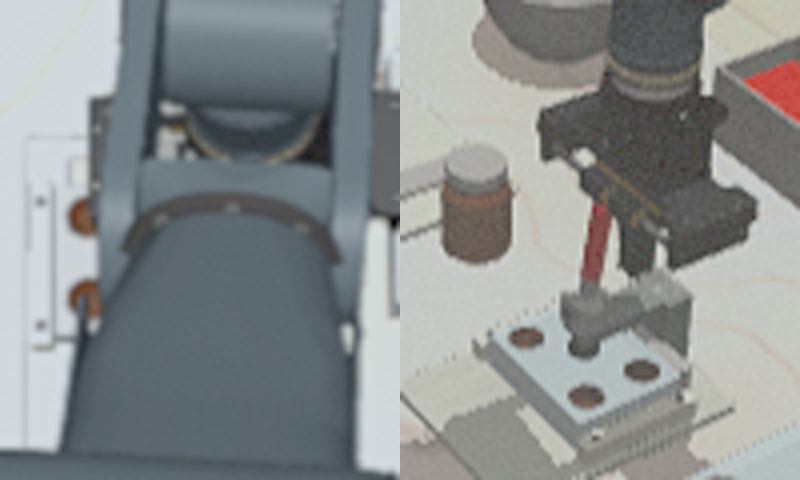

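The closed fingers stand on the lever's -y side, at right crop (640,250), with the red grip at (597,245). I raise slightly for body clearance, centre in x, and begin pushing.

```bash
python3 -m crank '[[[0,0.7,-0.7],[-0.02,0,0]],[[1,0,0],[0,0,0]],[[1,0,0],[0,0,0]],[[1,0,0],[0,0,0]],[[1,0,0],[0,0,0]],[[0,0,0],[0,0,0]]]'
python3 -m crank '[[[1.2,0,0],[0,0,0]],[[1.2,0,0.1],[0,0,0]],[[1.2,0,0.2],[0,0,0]],[[0,0,0],[0,0,0]]]'
python3 - <<'E'
from rig import capture
import cv2
S=capture("side")
g=lambda c,x,y:cv2.resize(((c["pixels"][y:y+100,x:x+100,::-1]/255.)**.6*255).astype("uint8"),(500,500),interpolation=cv2.INTER_CUBIC)
cv2.imwrite("pics/s8.png",g(S,250,145))
E
```

```text
time_s: 9.4
position: [0.5857, 0.104, 0.1806]
tcp_rot: [[-0.0, 1.0, 0.005], [1.0, 0.0, -0.001], [-0.001, 0.005, -1.0]]
force: [-0.5, -1.8, 1.4]
opening: 0.01
time_s: 9.8
position: [0.5867, 0.1379, 0.1782]
tcp_rot: [[-0.0, 1.0, 0.007], [1.0, 0.0, -0.004], [-0.004, 0.007, -1.0]]
force: [0.5, -6.7, 4.8]
opening: 0.003
```

View pics/s8.png

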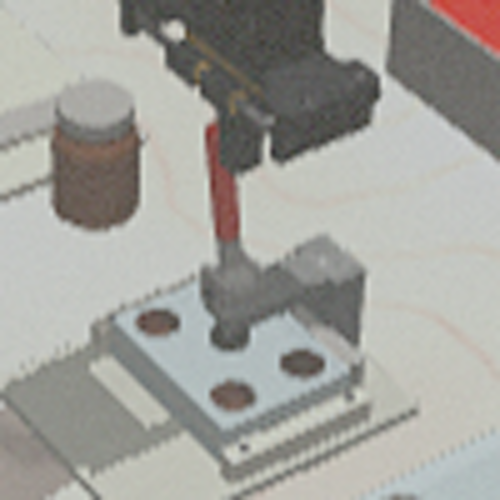

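The lever is swinging over to +y ahead of the fingers; its grip is at crop (222,180). I follow the arc.

```bash
python3 -m crank '[[[1.2,0,0.4],[0,0,0]],[[1.2,0,0.5],[0,0,0]],[[1.2,0,0.8],[0,0,0]],[[0,0,0],[0,0,0]]]'
python3 -m crank '[[[1.2,0,0.9],[0,0,0]],[[1.0,0,1.0],[0,0,0]],[[1.0,0,1.2],[0,0,0]],[[0,0,0],[0,0,0]]]'
python3 - <<'E'
from rig import capture
import cv2
S=capture("side")
g=lambda c,x,y:cv2.resize(((c["pixels"][y:y+100,x:x+100,::-1]/255.)**.6*255).astype("uint8"),(500,500),interpolation=cv2.INTER_CUBIC)
cv2.imwrite("pics/s9.png",g(S,250,145))
E
```

```text
time_s: 10.25
position: [0.5879, 0.1751, 0.1621]
tcp_rot: [[0.001, 1.0, 0.01], [1.0, -0.001, -0.001], [-0.001, 0.01, -1.0]]
force: [0.8, -4.2, 9.7]
opening: 0.007
time_s: 10.65
position: [0.5843, 0.2081, 0.1274]
tcp_rot: [[0.001, 1.0, 0.001], [1.0, -0.001, 0.0], [0.0, 0.001, -1.0]]
force: [-0.5, -0.2, -0.5]
opening: 0.005
```

View pics/s9.png

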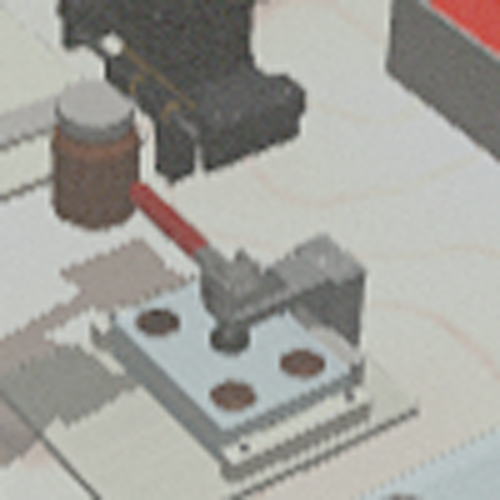

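The lever has snapped away from the fingers, and force is back to zero. I retreat upward and measure the lever and mould.

```bash
python3 -m crank '[[[0,0,-4],[0,0,0]],[[0,0,-4],[0,0,0]],[[0,-4,-3],[0,0,0]],[[0,-4,0],[0,0,0]],[[-4,-3,0],[0,0,0]],[[-4,-3,0],[0,0,0]],[[-4,-3,0],[0,0,0]],[[-4,0,0],[0,0,0]],[[-4,0,0],[0,0,0]],[[-4,0,0],[0,0,0]],[[-4,0,0],[0,0,0]],[[0,0,0],[0,0,0]]]'
python3 - <<'E'
from rig import capture,read_state
import cv2
from h import *
np.set_printoptions(precision=4,suppress=True)
S=capture("side");T=capture("top");print(read_state()["force"])
for nm,c,roi in(("T",T,(225,150,295,215)),("S",S,(255,195,325,240))):
    for ce,st in blobs(c["pixels"],brown(c["pixels"]),roi,6): print(nm,ce,st[4],onz(c,ce,.048))
for q in (1.15,1.6,1.69):
    f=q-.14; P=[.584,.134+.124*np.sin(f),.104+.124*np.cos(f)]
    print(q,(proj(T,P)-[210,130])*5,(proj(S,P)-[250,160])*5+[400,0])
g=lambda c,x,y:cv2.resize(((c["pixels"][y:y+95,x:x+80,::-1]/255.)**.6*255).astype("uint8"),(400,475),interpolation=cv2.INTER_CUBIC)
cv2.imwrite("pics/s10.png",cv2.hconcat([g(T,210,130),g(S,250,160)]))
cv2.imwrite("pics/t10.png",T["pixels"][:,:,::-1])
E
```

```text
time_s: 11.9
position: [0.416, -0.0774, 0.2391]
tcp_rot: [[0.008, 1.0, 0.007], [1.0, -0.008, -0.003], [-0.003, 0.007, -1.0]]
force: [0.6, -0.2, 0.2]
opening: 0.004
[ 0.0333  0.3802 -0.3092]
T [273.8814 163.0678] 59 [[0.6137 0.0881 0.048 ]]
T [241.5    162.8095] 42 [[0.6165 0.1803 0.048 ]]
T [241.6333 184.1833] 60 [[0.5544 0.1804 0.048 ]]
T [274.1639 183.7049] 61 [[0.5537 0.0885 0.048 ]]
S [280.8421 208.7895] 19 [[0.5564 0.1863 0.048 ]]
S [297.     225.1429] 7 [[0.5543 0.0848 0.048 ]]
1.15 [[ 23.1181 167.6029]] [[546.8473  56.5734]]
1.6 [[  3.3482 192.9627]] [[531.6412 102.5919]]
1.69 [[  5.1456 197.9759]] [[530.9429 114.3342]]
```

View pics/s10.png

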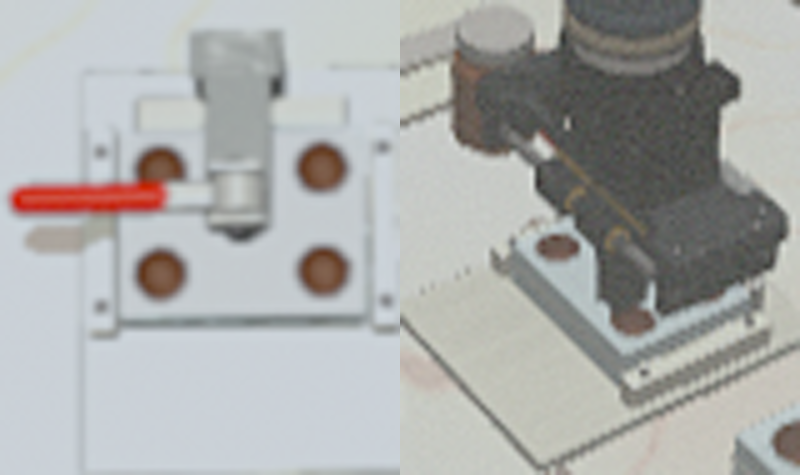

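View pics/t10.png

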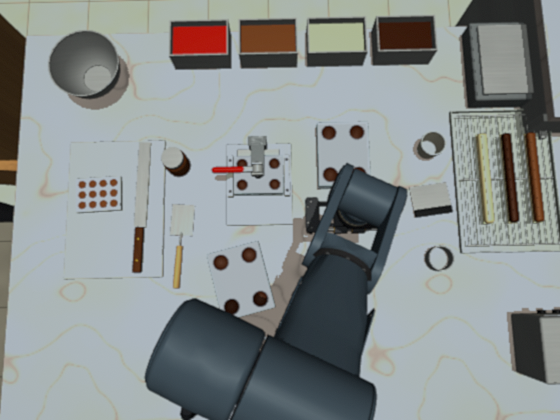

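In the top view the lever lies level to +y, with its tip at crop (12,200) against a closed prediction of (5,198). In the side view the tip was at (277.6,183), against (276.2,182.9) predicted for 1.69 rad. The mould's clear cavities still read home, the bystanders sit at their original pixels, and the arm is clear with about 0 N on it.

```bash
python3 -c "
from rig import bot
print(bot.hand_in())"
```

```text
the job is handed in; nothing more can be done
None
```

I pushed the mould about 45 mm until it stopped against the rear stop, then flipped the red lever over its high point. It snapped closed, and I handed the job in; the clock read about 12 s at the last move.

- **First push:** it stopped about 15 mm short because the fingertip rode up onto the mould. With the jaws shut, the real tip is about 20 mm above the reported TCP. I backed off, lowered the tool and pushed again.
- **Mould home:** before I touched the lever, the middle of the four cavities was at x = 0.584 m, matching the stand origin. At the end of the push the tool stopped moving and the force rose to 15 N.
- **Lever closed:** the side view puts the tip within about 1.5 px of where it should be at 1.69 rad. In the top view its row matches too, and its column is about 1.5 px off.
- **At hand-in:** three of the four cavities were unchanged from that check. The fourth read 3 mm off because the lever partly covers it. In the last top picture the bystanders looked unmoved, and the arm was clear with about 0 N on it.
- **Not checked:** I could not measure the foot's clamping force. I judge it only from the closed lever and the mould being in place.

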